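Find the weak wood strip and mark it

ROBOT

A 6-joint arm with a two-finger parallel gripper is mounted at the origin on the work surface. World frame = base frame: x ahead of the robot, y to its left, z up, the work surface at z = 0. Lengths are in mm, angles in rad, forces in N, time in s.
With the tool pointing down it reaches from about 250 to 725 mm from the base axis. Payload 9.7 kg.
Tool frame: the origin (TCP) lies at the very end of the fingers, on their centre line; the grasp point (between the pads) lies 19 mm behind it (tcp_to_grasp is the distance from the TCP to the grasp point, in mm); z points along the fingers, y is the direction in which the jaws open and shut (so a half turn about z gives the same grasp; the last joint's range is limited). The gripper opens to 85 mm and grips with 20 to 120 N. Pads are 22 mm wide; open, the fingers measure 114 mm over their backs; the gripper's body (76 mm by 85 mm) begins 54 mm behind the grasp point. The pads swing forward as they close: fully open they stand 13 mm farther back than shut.
Start: joints at [-1.305, 0.087, 0.176, 1.66, 0, 1.571], TCP at [144.472, -530.683, 231.284] pointing down, gripper open.
Joint ranges: [-3.13, 3.13], [-0.85, 1.81], [-1.15, 1.24], [-2.2, 2.28], [-1.44, 1.52], [-3.14, 3.14]. Speed limits (rad/s): [2.22, 2.22, 2.57, 3.14, 3.14, 3.14].

INTERFACE

Orientations are given as a unit quaternion [w, x, y, z].
In Python, from workcell import * gives the robot as it stands. The module is installed in compiled form; this text tells all that it offers.
- The arm moves only by the shell command python3 -m handwheel 'ROWS' [FORCE]. ROWS is JSON, a list of rows, each a list of 5 numbers: the shift along the tool's x, y, z in cm, then the turn about the tool's z in rad, then the opening, from -1 (shut) to 1 (fully open). A call has 1 to 8 rows; each row shifts and turns the commanded pose from where the row before left it, along the tool's axes as they then stand; what a row does not reach is not made up. A row lasts 1/10 s, in which the tool goes at most 50 mm and 8.59 degrees, less where a joint would pass 70% of its speed; a pose out of reach is approached as far as the arm can. A call is refused whole if a number of a shift passes 5 or a number of a turn 0.15, either way. A call with a gripper value outside its range is refused whole. The fingers move at their own pace and stop on an object; FORCE is the grip in N (left out, the last holds). Time passes only in rows, so rows that do not move let the fingers close. It gives the time, the measured TCP pose, the force and the opening at its end, in the units of the state.
- sense(): the state, without advancing time (a new reading comes with each control period).
- get_image(name): name is "side" or "top" or "wrist"; returns a dict with "pixels" (400x640x3 uint8, blue, green, red), "z_map" (400x640 float32, mm along the optical axis (not along the pixel's ray), 0 where there is no reading), "intrinsics" (3x3 intrinsics, pixels), "T" (4x4, takes a point from camera to world coordinates); the wrist camera has in their place "hand_eye" (4x4, takes a point from camera to tool coordinates, whose origin is the TCP and whose axes are the flange's). Camera axes: x right, y up, looking along -z (the intrinsics and any distortion apply to the point x, -y, -z); pixel columns grow to the right and rows downward; lengths in mm; the calibration is good to about 2 mm. A picture is of the moment at which its call begins: read the wrist's pose just before it.
- job_done(): hands the job in, once; it reports no verdict.
Trained networks look in a picture, given as the dict that the camera call returned (one of the last four; its "shot" number tells which), for a name from the list of things; names that differ only in an ending like _2 or _b are one class to them, and where a whole thing is asked for, a point or a joint stands for the part that bears it (a point fixed in the world has none). Each returns a list of dicts, best first, with "p" (0 to 1); they miss things now and then, are a little off and sometimes report something else, mostly with a low value. They report only what shows in the picture. A call takes as long as a camera call. They do not tell look-alikes from the thing itself.
- regions_of(thing, picture): "mask" (400x640 bool, what is visible of it) and "at" ([row, column] in pixels, amid what is visible of it).
- mark_of(thing, picture): "at" ([row, column] in pixels: a listed point, or the origin of a listed thing).
The state is a dict: "t": time; "joint_positions": joint angles; "qd": joint speeds; "tau": joint torques, N m; "eef_pos": TCP position; "eef_rot": TCP orientation; "ft_force": force on the tool from outside, world axes, zero at the start; "wrist_torque": the same for the moment, N m; "grip_width": finger opening in mm.
Only numpy, scipy, OpenCV 4.12 (cv2) and the standard library are available. Lean on these libraries where they do the work, as an engineer would, in place of code of your own. Each camera call takes 0.05 s, during which the arm holds its last target.

TASK

Three clamped wood strips stick out towards you and one of them is weak. Going from your left to your right, press the free tip of each gently down to its stop, hold it there for a moment and let it spring back, feeling how stiff it is; then stand the steel weight upright on top of the clamp block of the weakest strip and let go. Do not force the strips against their stops, and leave the glue bottle and the chisel where they are.

Things in the scene. Friction and masses are not known exactly. Their poses are not given: they have to be found in the camera images.
- board: flat plywood board, 310 (x) x 300 (y) x 12 mm thick, fixed on the bench and carrying the three stations side by side, 100 mm apart; origin at the centre of its underside; its x axis points away from the robot (within 0.2 rad), its y axis to the robot's left
- tip_a (a point): pressing point of strip a: on its upper face and centre line, 10 mm in from the free end, 75 mm above the bench at rest; x axis along the strip from free end to clamp, z up. Plain pale wood, 24 mm wide, 3 mm thick, 120 mm standing free, level, out of its clamp towards the robot. 12 mm lower this point stands at 63 mm and the strip is on its stop, a dark wood block under the tip
- tip_b (a point): the same point on strip b, which looks just like strip a
- tip_c (a point): the same point on strip c, which looks just like strip a
- strip_a (a joint): downward bend of strip a, rad: 0 when level (its own weight bends it by under 0.005 at rest), 0.11 on the stop; it springs back. At the pressing point a sound strip takes about 11 N to reach the stop, the weak one about 4 N, in proportion on the way; the stop itself is hard. The letters a, b, c tell neither the order on the board nor which strip is weak
- strip_b (a joint): the same for strip b
- strip_c (a joint): the same for strip c
- pad_a (a point): centre of the clear flat top of strip a's dark wood clamp block, 105 mm above the bench; axes as the board's. The clear top is 60 mm wide (y), reaching 35 mm from here to the robot's side and 35 mm beyond, where two bolt heads 7 mm high begin. It lies 145 mm behind the strip's pressing point; the blocks are equally high, 40 mm apart
- pad_b (a point): the same point on strip b's clamp block
- pad_c (a point): the same point on strip c's clamp block
- weight_center (a point): plain steel marker weight, round, about 0.35 kg (0.25 to 0.45), standing upright on the bench to the left or right of the board: base 42 mm in diameter and 24 mm high, above it (from 30 mm up) a round grip 28 mm in diameter reaching to 64 mm; this point is on its axis, 32 mm above its underside; z is its axis
- glue_center (a point): bystander: white glue bottle with an orange cap, 56 mm in diameter, 150 mm high, standing on the bench on the side of the board where the weight is not; this point is at its centre, 75 mm up
- chisel_mid (a point): bystander: chisel with an orange handle, about 200 mm long and 28 mm thick, lying on the bench at the robot's right of the board, pointing away from the robot; this point is where blade and handle meet
Mind the look-alikes: they are no part of the job. Of the things shaped like the part that bears weight_center, the bare steel one is meant.

How it is judged (in metres and radians):
On the way, in this order (a step that is already met when the one before it is completed fails the run):
1. the left-hand strip is pressed down to its stop (bend over 0.1 rad) for 0.2 s (((value of joint strip_a above 0.1 rad and y of pad_a in the frame of board above 0.05 m) or (value of joint strip_b above 0.1 rad and y of pad_b in the frame of board above 0.05 m) or (value of joint strip_c above 0.1 rad and y of pad_c in the frame of board above 0.05 m))), for 0.2 s.
2. then the middle strip, likewise (((value of joint strip_a above 0.1 rad and y of pad_a in the frame of board between -0.05 and 0.05 m) or (value of joint strip_b above 0.1 rad and y of pad_b in the frame of board between -0.05 and 0.05 m) or (value of joint strip_c above 0.1 rad and y of pad_c in the frame of board between -0.05 and 0.05 m))), for 0.2 s.
3. then the right-hand strip, likewise (((value of joint strip_a above 0.1 rad and y of pad_a in the frame of board below -0.05 m) or (value of joint strip_b above 0.1 rad and y of pad_b in the frame of board below -0.05 m) or (value of joint strip_c above 0.1 rad and y of pad_c in the frame of board below -0.05 m))), for 0.2 s.
At the end, for the whole second after the job is handed in: The weight stands upright (within 0.1 rad), at rest and released on the weakest strip's clamp block, within 30 mm of the centre of its clear top; all strips have sprung back (under 0.02 rad). The judge knows the weakest by its droop at rest: 0.004 rad against 0.0015 (((value of joint strip_a above 0.0028 rad and horizontal distance between weight_center and pad_a below 0.03 m and z of weight_center in the frame of pad_a between 0.028 and 0.037 m) or (value of joint strip_b above 0.0028 rad and horizontal distance between weight_center and pad_b below 0.03 m and z of weight_center in the frame of pad_b between 0.028 and 0.037 m) or (value of joint strip_c above 0.0028 rad and horizontal distance between weight_center and pad_c below 0.03 m and z of weight_center in the frame of pad_c between 0.028 and 0.037 m)) and angle between weight_center's own z axis and vertical below 0.1 rad and linear speed of weight below 0.02 m/s and value of joint each of strip_a, strip_b, strip_c below 0.02 rad); the robot touches nothing.
It fails at once if a strip is forced: more than 40 N on it (contact force between any of strip_a, strip_b, strip_c and anything else above 40 N).
It fails at once if the glue bottle is shifted by more than 30 mm (distance of glue_center from where it was at the start of the episode above 0.03 m).
It fails at once if the chisel is shifted by more than 30 mm (distance of chisel_mid from where it was at the start of the episode above 0.03 m).
It also fails if it takes over 72 s, if anything falls off the work surface, if the arm or the gripper's body presses on something with over 40 N, if the wrist force passes 120 N, or if a joint passes its speed limit or range.

## Working session

There is one attempt and no reset: what is moved stays moved. The work goes in short steps, Python scripts to look and compute and a shell command to move; the robot and the scene stay as the last step left them, time stands still between calls to the robot, and variables do not carry over. Pictures are saved under pics/ and viewed, and the job is handed in when it is done.

```bash
mkdir -p pics; python3 - <<'E'
from workcell import *
import cv2
s=sense(); print(s)
for n in ("side","top","wrist"):
    im=get_image(n); cv2.imwrite(f"pics/{n}0.png",im["pixels"]); print(n,im["intrinsics"].tolist(), im.get("T",im.get("hand_eye")).tolist(), im.keys())
E
```

```text
{'t': 0.0, 'joint_positions': array([-1.30498950e+00,  8.74835412e-02,  1.75109031e-01,  1.65982379e+00,
       -1.59834394e-05,  1.57080389e+00]), 'qd': array([ 1.15994007e-03, -5.64928166e-05, -2.12632653e-04,  2.34619168e-03,
       -2.83564957e-05, -1.19755992e-03]), 'tau': array([ 4.55549916e-04, -5.20381272e+01,  4.64812231e+01,  1.61210366e-02,
       -4.60632168e-05,  6.51257608e-06]), 'eef_pos': array([ 144.40914263, -530.44775241,  230.55730429]), 'eef_rot': array([-6.93745197e-04,  9.91181591e-01,  1.32508729e-01, -1.00813321e-04]), 'ft_force': array([-0.07122062,  0.35950409, -0.38250219]), 'wrist_torque': array([ 0.00771138, -0.02331   ,  0.01580835]), 'grip_width': 85.47834619620639}
side [[367.18879227461866, 0.0, 315.49248001971176], [0.0, 367.18879227461866, 199.7988748266022], [0.0, 0.0, 1.0]] [[0.9638003284340457, 0.14675949716328027, -0.22259958873009267, 336.55488814389133], [-0.2665523515384595, 0.5498610783506438, -0.7915823636264168, -736.6985142605305], [0.006226620250404763, 0.822261785873239, 0.5690753769869235, 630.9289077513752], [0.0, 0.0, 0.0, 1.0]] dic
[... 276 characters left out ...]
2, -0.025881291223325893, 0.012232079525339236, -30.688249866935784], [0.010316935176732416, 0.07287860291090527, 0.9972874560959412, 1105.1171973629373], [0.0, 0.0, 0.0, 1.0]] dict_keys(['pixels', 'z_map', 'intrinsics', 'T', 'shot'])
wrist [[317.6998004191683, 0.0, 323.9515282342686], [0.0, 317.6998004191683, 203.8330112176128], [0.0, 0.0, 1.0]] [[-0.0006540893504031817, 0.9467066333815451, 0.32209644903118906, 83.65545182201848], [0.9999986744874036, 0.0010994880153973742, -0.0012008953071788841, -0.1449398032403737], [-0.001491036738814834, 0.32209523659545736, -0.9467060976733798, -142.83588925432935], [0.0, 0.0, 0.0, 1.0]] dict_keys(['pixels', 'z_map', 'intrinsics', 'hand_eye', 'shot'])
```

View pics/side0.png

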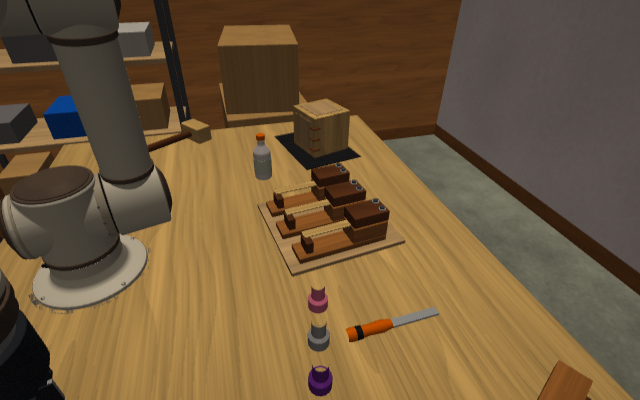

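View pics/top0.png

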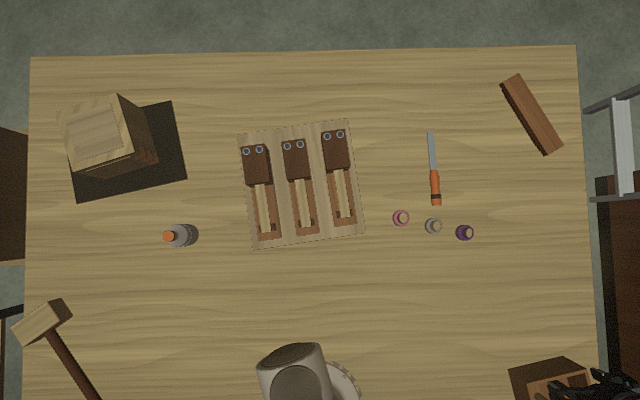

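The top view shows three weight-shaped things: pink (col 401, row 218), grey (433, 226) and purple (465, 233). Grey fits "bare steel"; I'll confirm it in a crop. The glue bottle is at (172, 236) and the chisel at (434, 185). Next I measure.

```bash
cat > h.py <<'E'
from workcell import *
import numpy as np, cv2
def T_of(im):
    if "T" in im: return im["T"]
    from scipy.spatial.transform import Rotation as R
    s=sense(); q=s["eef_rot"]; M=np.eye(4); M[:3,:3]=R.from_quat([q[1],q[2],q[3],q[0]]).as_matrix(); M[:3,3]=s["eef_pos"]
    return M@im["hand_eye"]
def ray(im,rc,T=None):
    K=im["intrinsics"]; T=T_of(im) if T is None else T
    d=np.array([(rc[1]-K[0,2])/K[0,0],-(rc[0]-K[1,2])/K[1,1],-1.])
    return T[:3,3],T[:3,:3]@d
def atz(im,rc,z,T=None):
    o,d=ray(im,rc,T); return o+d*(z-o[2])/d[2]
def cloud(im,T=None):
    K=im["intrinsics"]; T=T_of(im) if T is None else T
    v,u=np.mgrid[0:400,0:640]; Z=im["z_map"]
    P=np.stack([(u-K[0,2])/K[0,0]*Z,-(v-K[1,2])/K[1,1]*Z,-Z],-1)@T[:3,:3].T+T[:3,3]
    P[Z==0]=np.nan
    return P
E
python3 - <<'E'
from h import *
im=get_image("top"); P=cloud(im)
hz={"tip_a":75,"pad_a":105,"weight_center":32,"glue_center":75,"chisel_mid":14,"board":0}
for n,z in hz.items():
    for d in mark_of(n,im)[:5]:
        r,c=np.round(d["at"]).astype(int)
        print(n,round(d["p"],2),np.round(d["at"],1),atz(im,d["at"],z).round(1),"depth",P[r,c].round(1))
# blocks
m=(P[...,2]>97)&(P[...,2]<110)&(P[...,0]>350)&(P[...,0]<750)&(abs(P[...,1])<300)
n,l,st,ce=cv2.connectedComponentsWithStats(m.astype(np.uint8))
for i in range(1,n):
    if st[i,4]>100:
        q=P[l==i]; print("blk",st[i],q.mean(0).round(1),cv2.minAreaRect(q[:,:2].astype(np.float32)))
m=(P[...,2]>68)&(P[...,2]<82)&(P[...,0]>350)&(P[...,0]<750)&(abs(P[...,1])<250)
n,l,st,ce=cv2.connectedComponentsWithStats(m.astype(np.uint8))
for i in range(1,n):
    if st[i,4]>60:
        q=P[l==i]; print("strip",st[i],q.mean(0).round(1),cv2.minAreaRect(q[:,:2].astype(np.float32)))
cr=cv2.resize(im["pixels"][195:255,380:490],None,fx=7,fy=7,interpolation=cv2.INTER_CUBIC)
cv2.imwrite("pics/crop_w.png",cr)
cv2.imwrite("pics/crop_b.png",cv2.resize(im["pixels"][110:260,225:375],None,fx=4,fy=4,interpolation=cv2.INTER_CUBIC))
E
```

```text
tip_a 0.9 [213.6 347.2] [494.6 -99.2  75. ] depth [493.7 -98.8  72.3]
tip_a 0.77 [227.7 262.1] [465.4 112.3  75. ] depth [464.6 112.7  74.1]
tip_a 0.56 [219.4 306.5] [482.9   2.1  75. ] depth [484.    3.5  71.6]
pad_a 0.93 [155.5 334. ] [636.  -69.4 105. ] depth [635.1 -69.4 103.3]
pad_a 0.71 [161.6 295.8] [623.4  23.8 105. ] depth [622.5  23.4 104.1]
pad_a 0.67 [171.  255.4] [602.9 122.1 105. ] depth [602.9 123.1 105. ]
weight_center 0.68 [229.5 463.5] [ 446.6 -401.7   32. ] depth [ 445.6 -398.4   45. ]
weight_center 0.66 [218.1 401.2] [ 480.4 -241.5   32. ] depth [ 481.  -247.9   -3.5]
weight_center 0.43 [227.1 435.1] [ 454.8 -328.3   32. ] depth [ 454.7 -336.5    1.7]
glue_center 0.85 [231.8 176.9] [460.9 322.   75. ] depth [460.8 307.3 117.2]
glue_center 0.61 [166.4 297.4] [615.8  21.8  75. ] depth [613.   21.3 101.8]
chisel_mid 0.77 [168.4 430. ] [ 610.2 -326.9   14. ] depth [ 611.3 -326.9   14.2]
board 0.7 [180.8 300.9] [587.4  17.1   0. ] depth [579.2  13.7  72. ]
blk [321 129  30  42 920] [650.7 -73.8 103.9] ((652.5861206054688, -73.84419250488281), (95.46996307373047, 60.12434387207031), 7.235498428344727)
blk [281 138  30  42 927] [629.4  23.7 103.9] ((631.2574462890625, 24.187236785888672), (95.4403305053711, 59.88102340698242), 7.259600639343262)
blk [241 144  30  41 927] [618.9 123.1 103.7] ((620.6740112304688, 123.68092346191406), (95.34849548339844, 60.30473327636719), 7.397386074066162)
strip [332 169  19  49 466] [546.4 -87.3  73.8] ((546.3491821289062, -86.22479248046875), (120.06431579589844, 27.652257919311523), 7.825242519378662)
strip [290 178  21  50 477] [526.1  10.8  73.6] ((524.7206420898438, 11.88869857788086), (120.33009338378906, 42.365440368652344), 7.420749664306641)
strip [251 183  21  50 477] [515.4 110.1  73.6] ((514.7503051757812, 110.20965576171875), (120.51505279541016, 38.725345611572266), 7.791279315948486)
```

View pics/crop_w.png

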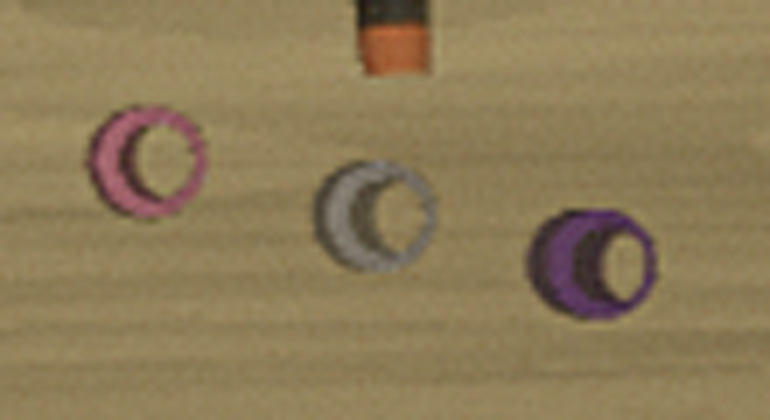

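View pics/crop_b.png

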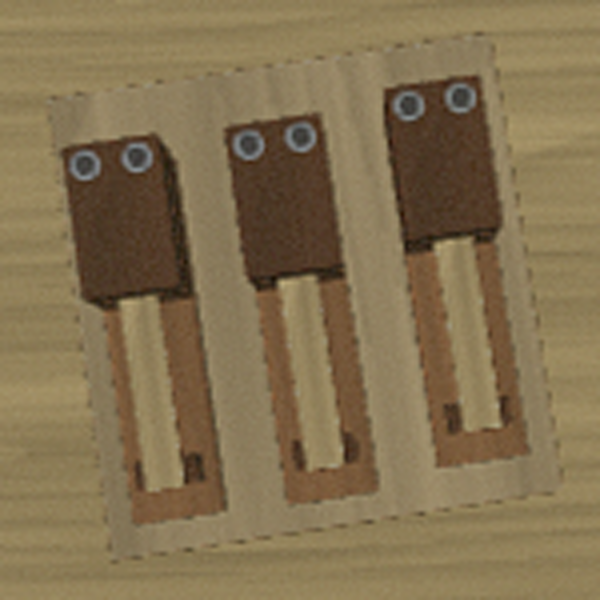

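Crops: grey is bare steel; pink and purple are painted look-alikes. The strips run at about 7° to world x and the stations are staggered. I'll refine the tip points from the pale-wood pixels.

```bash
python3 - <<'E'
from h import *
im=get_image("top"); P=cloud(im); s=get_image("side"); Q=cloud(s)
hsv=cv2.cvtColor(im["pixels"],cv2.COLOR_BGR2HSV); g=im["pixels"].astype(int).sum(-1)
m=(P[...,2]>66)&(P[...,2]<82)&(P[...,0]>400)&(P[...,0]<700)&(abs(P[...,1])<250)&(g>270)
n,l,st,ce=cv2.connectedComponentsWithStats(m.astype(np.uint8))
d=np.array([np.cos(np.radians(7.3)),np.sin(np.radians(7.3))]); e=np.array([-d[1],d[0]])
for i in range(1,n):
    if st[i,4]>60:
        rc=np.argwhere(l==i); q=np.array([atz(im,x,75) for x in rc]); a=q[:,:2]@d; b=q[:,:2]@e
        r=cv2.minAreaRect(q[:,:2].astype(np.float32)); v=np.linalg.svd(q[:,:2]-q[:,:2].mean(0),full_matrices=False)[2][0]
        a0=np.percentile(a,1)-1; t=(a0+10)*d+b.mean()*e
        print(r,"dir",np.degrees(np.arctan(v[1]/v[0])),"len",np.ptp(a),"tip",t.round(1),"pad",(t+145*d).round(1),"z",np.nanmedian(P[l==i][:,2]))
print(st)
# weight in side depth
for n_,p in (("top",P),("side",Q)):
    w=p[(abs(p[...,0]-455)<30)&(abs(p[...,1]+325)<35)&(p[...,2]>8)]
    print(n_,len(w),w.mean(0) if len(w) else 0,np.percentile(w,[2,98],axis=0).round(1).tolist() if len(w) else 0)
for r in regions_of("weight_center",s)[:4]: print(r["p"],r["at"],np.nanmedian(Q[r["mask"]],axis=0))
cv2.imwrite("pics/crop_s.png",cv2.resize(s["pixels"][275:400,270:450],None,fx=4,fy=4,interpolation=cv2.INTER_CUBIC))
E
```

```text
((546.2820434570312, -87.21367645263672), (119.76734161376953, 23.963218688964844), 7.202560901641846) dir 7.340097505942155 len 119.77823864214741 tip [496.7 -93.5] pad [640.5 -75.1] z 73.7366585792206
((524.7923583984375, 10.598567962646484), (120.29602813720703, 24.6373348236084), 7.92499303817749) dir 7.380405291744307 len 120.17320673177181 tip [475.1   4.3] pad [619.   22.7] z 73.43054016298674
((514.1922607421875, 109.78494262695312), (119.38150024414062, 23.49938201904297), 7.23637056350708) dir 7.246389592990032 len 119.37356175319752 tip [465.1 103.6] pad [609. 122.] z 73.62851726534859
[[     0      0    640    400 254615]
 [   334    169     17     49    459]
 [   294    179     17     49    465]
 [   255    184     16     49    461]]
top 164 [ 458.93515329 -322.44629395   29.22978991] [[439.5, -346.6, 11.2], [478.4, -308.5, 59.5]]
side 444 [ 456.3563372  -336.35905945   32.3298686 ] [[439.8, -346.4, 9.0], [477.8, -312.2, 62.9]]
0.67 [337.4, 318.1] [ 455.10312783 -338.46389905   27.18232336]
0.65 [380.5, 321.6] [ 435.11588359 -419.76120377   26.9206819 ]
0.59 [301.1, 319.3] [ 477.33773755 -253.4307549    27.80146646]
```

View pics/crop_s.png

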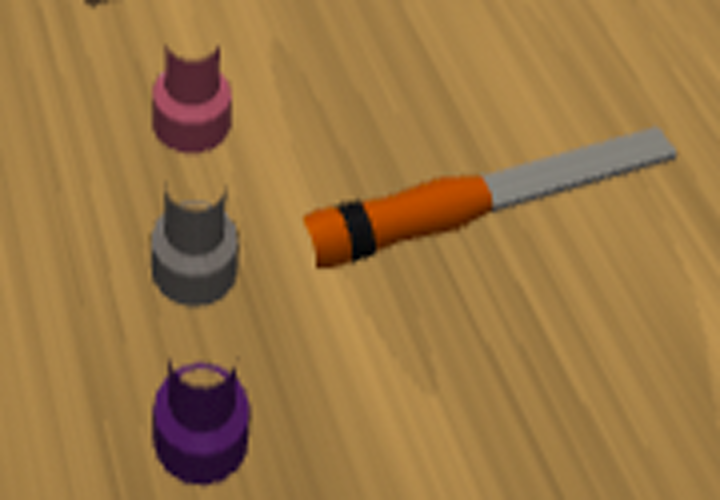

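The grey weight, at (195, 240) in this crop, is bare steel. Its axis is at about (459, -328), between the pink and purple ones. The measured strips are 120 × 24 mm and the pads are about 100 mm apart, which fits the description. Now I move to the left strip's tip at (465, 104) with fingers shut.

```bash
cat > goal.py <<'E'
import sys
from h import *
from scipy.spatial.transform import Rotation as R
def go(x,y,z,yaw=7.3):
    s=sense(); q=s["eef_rot"]; M=R.from_quat([q[1],q[2],q[3],q[0]]).as_matrix()
    print("t",round(s["t"],2),"pos",s["eef_pos"].round(1),"yaw",np.degrees(np.arctan2(M[1,0],M[0,0])).round(2),"tilt",M[:,2].round(3),"F",s["ft_force"].round(2),"w",round(s["grip_width"],1))
    cy=np.arctan2(M[1,0],M[0,0]); print("turn rad",round(cy-np.radians(yaw),3),"shift cm (current axes)",((M.T@(np.array([x,y,z])-s["eef_pos"]))/10).round(2))
if __name__=="__main__": go(*map(float,sys.argv[1:]))
E
python3 -m handwheel '[[0,0,0,0.138,-1],[2,-3,0,0,-1],[2.6,-3.9,0,0,-1],[2.6,-3.9,0,0,-1],[2.6,-3.9,0,0,-1],[2.6,-3.9,0,0,-1],[2.6,-3.9,0,0,-1],[2.6,-3.9,0,0,-1]]' 30; python3 goal.py 465.1 103.6 100
```

```text
t: 1.45
eef_pos: [285.7, -244.8, 231.5]
eef_rot: [0.0, 0.998, 0.064, 0.0]
ft_force: [0.6, -0.7, 0.1]
grip_width: 0.2
t 1.45 pos [ 285.7 -244.8  231.5] yaw 7.28 tilt [ 0.001 -0.001 -1.   ] F [ 0.59 -0.67  0.1 ] w 0.2
turn rad -0.0 shift cm (current axes) [ 22.21 -32.29  13.14]
```

```bash
python3 -m handwheel '[[2.8,-4,0,0,-1],[2.8,-4,0,0,-1],[2.8,-4,0,0,-1],[2.8,-4,1,0,-1],[2.8,-4,1,0,-1],[2.8,-4,2,0,-1],[2.8,-4,2,0,-1],[2.6,-4,3,0,-1]]' 30; python3 goal.py 465.1 103.6 90
```

```text
t: 2.25
eef_pos: [463.6, 76.4, 146.9]
eef_rot: [-0.007, 0.997, 0.078, 0.001]
ft_force: [0.6, -0.7, 0.0]
grip_width: -0.3
t 2.25 pos [463.6  76.4 146.9] yaw 8.9 tilt [ 0.     0.013 -1.   ] F [ 0.57 -0.72  0.02] w -0.3
turn rad 0.028 shift cm (current axes) [ 0.56 -2.58  5.73]
```

```bash
python3 -m handwheel '[[0,0,2,0,-1],[0,0,1.5,0,-1],[0,0,0,0,-1],[0,0,0,0,-1]]'; python3 goal.py 465.1 103.6 80
python3 - <<'E'
from h import *
s=sense(); im=get_image("wrist"); cv2.imwrite("pics/w1.png",im["pixels"])
im=get_image("side"); cv2.imwrite("pics/s1.png",cv2.resize(im["pixels"][120:290,200:440],None,fx=3,fy=3))
E
```

```text
t: 2.65
eef_pos: [462.5, 73.1, 112.5]
eef_rot: [-0.006, 0.997, 0.075, -0.0]
ft_force: [1.2, -0.1, 0.6]
grip_width: 0.4
t 2.65 pos [462.5  73.1 112.5] yaw 8.55 tilt [-0.001  0.013 -1.   ] F [ 1.21 -0.05  0.62] w 0.4
turn rad 0.022 shift cm (current axes) [ 0.71 -2.93  3.29]
```

View pics/w1.png

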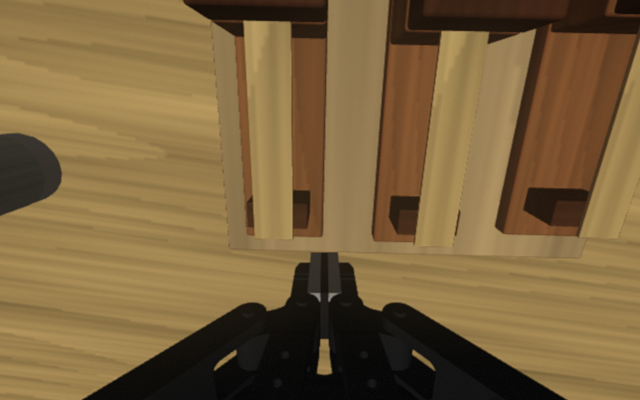

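View pics/s1.png

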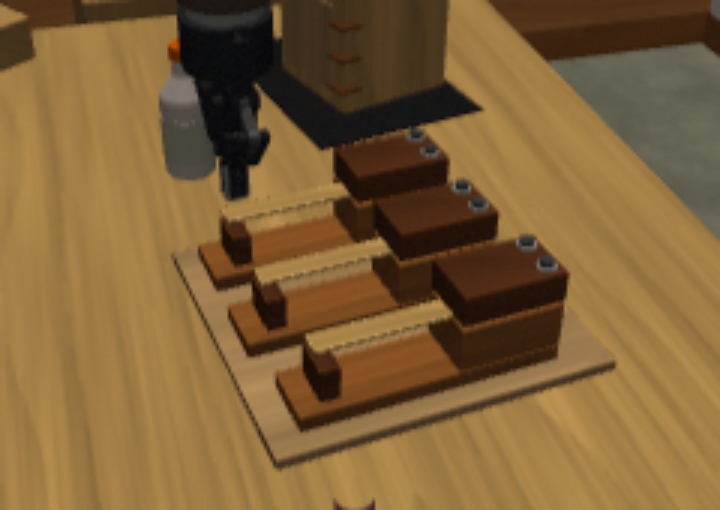

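Wrist view: the fingers (col 325, row 255) are between the left strip (tip at col 268, row 235) and the middle one, as computed. I move over the left tip.

```bash
python3 -m handwheel '[[0.3,-1.5,0,0.022,-1],[0.4,-1.5,1,0,-1],[0,0,1,0,-1],[0,0,0,0,-1],[0,0,0,0,-1]]'; python3 goal.py 465.1 103.6 75
python3 - <<'E'
from h import *
im=get_image("wrist"); cv2.imwrite("pics/w2.png",im["pixels"])
im=get_image("side"); cv2.imwrite("pics/s2.png",cv2.resize(im["pixels"][140:290,220:420],None,fx=4,fy=4))
E
```

```text
t: 3.25
eef_pos: [467.8, 82.9, 91.7]
eef_rot: [-0.015, 0.997, 0.079, -0.002]
ft_force: [0.2, 0.4, 0.1]
grip_width: -0.1
t 3.25 pos [467.8  82.9  91.7] yaw 9.04 tilt [-0.006  0.029 -1.   ] F [0.2  0.43 0.1 ] w -0.1
turn rad 0.03 shift cm (current axes) [ 0.06 -2.04  1.73]
```

View pics/w2.png

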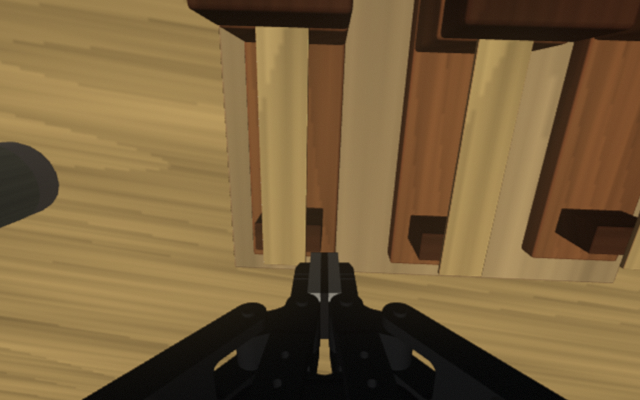

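View pics/s2.png

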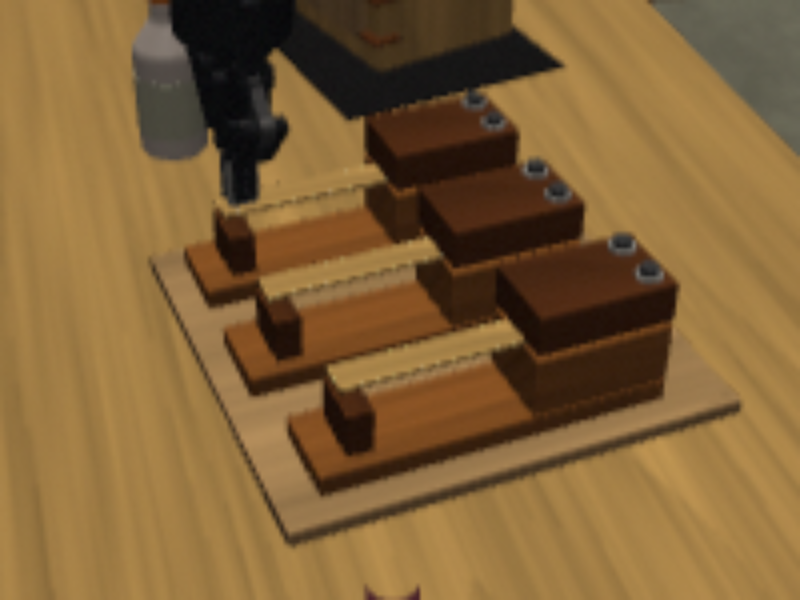

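```bash
python3 - <<'E'
from h import *
s=sense(); print(s["joint_positions"].round(3),s["tau"].round(2),s["qd"].round(3))
E
```

```text
[ 0.158 -0.098 -0.277  1.393  0.029  3.142] [ 3.000e-02 -4.018e+01  4.640e+01  1.000e-02  9.000e-02 -0.000e+00] [-0.    -0.005  0.005 -0.001  0.     0.001]
```

The last joint was at its range limit (3.14). I'll turn back to a yaw of about 18° so it has room.

```bash
python3 -m handwheel '[[0,0,-0.5,-0.15,-1],[0,0,0,0,-1],[0,0,0,0,-1]]'; python3 goal.py 465.1 103.6 80 18;  python3 -c "
from h import *
print(sense()['joint_positions'].round(3))"
```

```text
t: 3.65
eef_pos: [468.4, 82.7, 97.6]
eef_rot: [-0.015, 0.988, 0.151, -0.0]
ft_force: [-0.3, 0.3, -0.9]
grip_width: -0.1
t 3.65 pos [468.4  82.7  97.6] yaw 17.4 tilt [-0.005  0.029 -1.   ] F [-0.26  0.28 -0.88] w -0.1
turn rad -0.011 shift cm (current axes) [ 0.3  -2.04  1.82]
[ 0.157 -0.1   -0.268  1.403  0.029  2.995]
```

```bash
python3 -m handwheel '[[0.3,-1,0,-0.01,-1],[0,-1,1,0,-1],[0,0,0.3,0,-1],[0,0,0,0,-1],[0,0,0,0,-1]]'; python3 goal.py 465.1 103.6 75 18
python3 - <<'E'
from h import *
im=get_image("wrist"); cv2.imwrite("pics/w3.png",im["pixels"])
im=get_image("side"); cv2.imwrite("pics/s3.png",cv2.resize(im["pixels"][140:240,230:380],None,fx=5,fy=5))
E
```

```text
t: 4.15
eef_pos: [464.7, 103.1, 84.7]
eef_rot: [-0.015, 0.987, 0.158, -0.001]
ft_force: [0.4, 0.2, -0.4]
grip_width: 0.3
t 4.15 pos [464.7 103.1  84.7] yaw 18.2 tilt [-0.006  0.029 -1.   ] F [ 0.35  0.24 -0.35] w 0.3
turn rad 0.003 shift cm (current axes) [ 0.05 -0.    0.97]
```

View pics/w3.png

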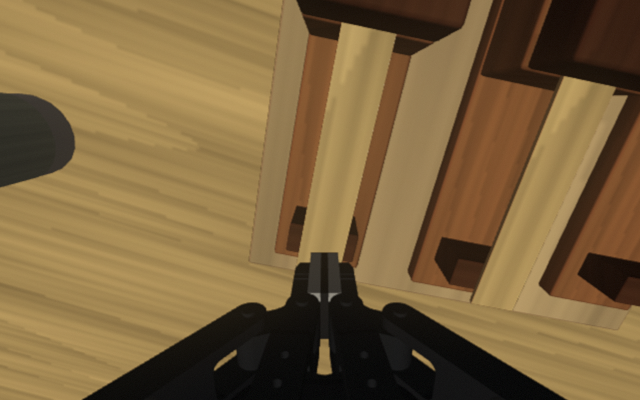

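View pics/s3.png

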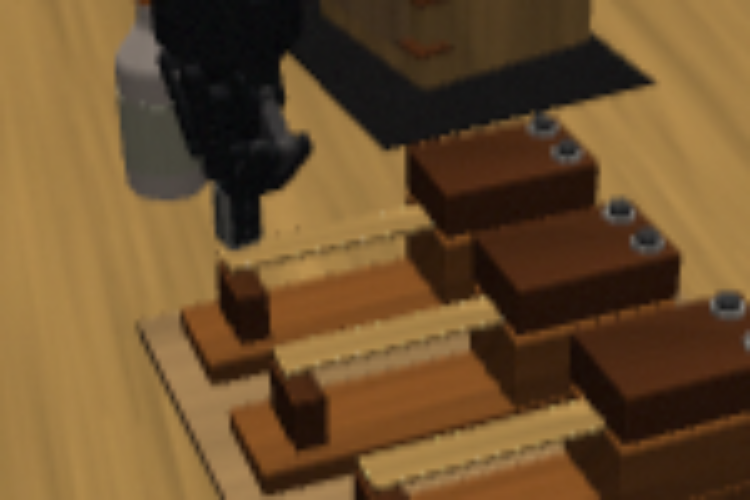

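The fingers stand over the left strip's tip: wrist view (325, 255), side crop (238, 245). Now I press slowly and watch the force.

```bash
python3 -m handwheel '[[0,0,0.6,0,-1],[0,0,0.5,0,-1],[0,0,0.3,0,-1],[0,0,0,0,-1]]'; python3 -m handwheel '[[0,0,0.4,0,-1],[0,0,0,0,-1],[0,0,0,0,-1]]'
```

```text
t: 4.65
eef_pos: [465.0, 103.3, 70.8]
eef_rot: [-0.015, 0.987, 0.158, -0.0]
ft_force: [-0.3, -0.8, 4.1]
grip_width: -0.4
t: 4.95
eef_pos: [465.1, 103.4, 67.7]
eef_rot: [-0.014, 0.987, 0.158, 0.0]
ft_force: [-0.6, -2.0, 6.6]
grip_width: 0.2
```

```bash
python3 -m handwheel '[[0,0,0.25,0,-1],[0,0,0,0,-1],[0,0,0,0,-1]]';  python3 -m handwheel '[[0,0,0.1,0,-1],[0,0,0,0,-1],[0,0,0,0,-1]]'
```

```text
t: 5.25
eef_pos: [465.2, 103.4, 65.5]
eef_rot: [-0.014, 0.987, 0.158, 0.0]
ft_force: [-1.4, -2.6, 9.3]
grip_width: -0.3
t: 5.55
eef_pos: [465.3, 103.4, 64.6]
eef_rot: [-0.014, 0.987, 0.158, 0.001]
ft_force: [-2.3, -2.0, 11.3]
grip_width: -0.2
```

```bash
python3 -m handwheel '[[0,0,0.07,0,-1],[0,0,0,0,-1],[0,0,0,0,-1]]';  python3 -m handwheel '[[0,0,0.05,0,-1],[0,0,0,0,-1],[0,0,0,0,-1]]'
```

```text
t: 5.85
eef_pos: [465.3, 103.5, 64.0]
eef_rot: [-0.014, 0.987, 0.158, 0.001]
ft_force: [-2.3, -3.8, 10.8]
grip_width: -0.2
t: 6.15
eef_pos: [465.3, 103.5, 63.6]
eef_rot: [-0.014, 0.987, 0.158, 0.001]
ft_force: [-1.5, -3.0, 11.2]
grip_width: 0.2
```

```bash
python3 -m handwheel '[[0,0,0.05,0,-1],[0,0,0,0,-1],[0,0,0,0,-1]]';  python3 -m handwheel '[[0,0,0.05,0,-1],[0,0,0,0,-1],[0,0,0,0,-1]]'
```

```text
t: 6.45
eef_pos: [465.4, 103.5, 63.2]
eef_rot: [-0.014, 0.987, 0.158, 0.001]
ft_force: [-3.1, -3.5, 11.8]
grip_width: 0.2
t: 6.75
eef_pos: [465.5, 103.5, 63.1]
eef_rot: [-0.014, 0.987, 0.158, 0.001]
ft_force: [-3.2, -3.3, 14.7]
grip_width: -0.4
```

```bash
python3 -m handwheel '[[0,0,0.05,0,-1],[0,0,0,0,-1],[0,0,0,0,-1],[0,0,0,0,-1],[0,0,0,0,-1]]'
python3 - <<'E'
from h import *
im=get_image("side"); cv2.imwrite("pics/s4.png",cv2.resize(im["pixels"][140:240,230:380],None,fx=5,fy=5))
E
```

```text
t: 7.25
eef_pos: [465.5, 103.5, 62.9]
eef_rot: [-0.014, 0.987, 0.158, 0.001]
ft_force: [-3.8, -3.4, 17.8]
grip_width: -0.1
```

View pics/s4.png

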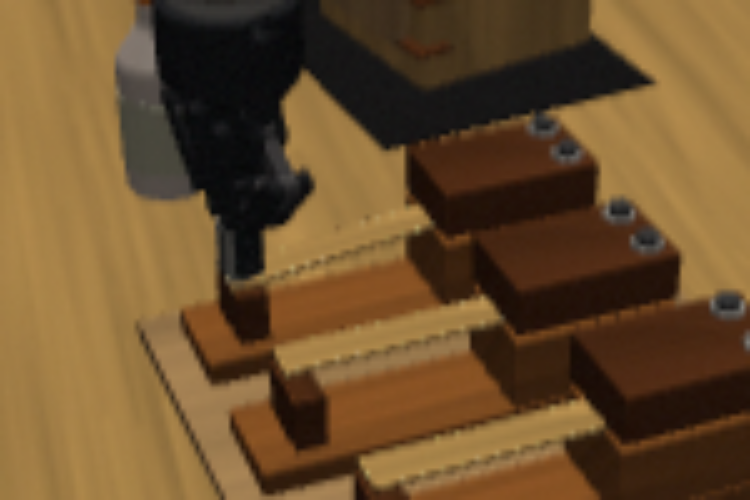

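The picture shows the left strip down on its block. The force rose in proportion to about 11.5 N, then sharply at the stop, so this strip is sound. I lift off and go to the middle one.

```bash
python3 -m handwheel '[[0,0,-0.6,0,-1],[0,0,-0.8,0,-1],[0,0,-1.2,0,-1],[0,0,-1,0,-1],[0,0,0,0,-1],[0,0,0,0,-1]]'; python3 goal.py 475.1 4.3 86 18
```

```text
t: 7.9
eef_pos: [465.0, 102.7, 96.7]
eef_rot: [-0.015, 0.987, 0.158, -0.0]
ft_force: [0.9, -0.2, 0.0]
grip_width: 0.0
t 7.9 pos [465.  102.7  96.7] yaw 18.2 tilt [-0.005  0.029 -1.   ] F [ 0.89 -0.24  0.02] w 0.0
turn rad 0.003 shift cm (current axes) [-2.12  9.69  0.78]
```

```bash
python3 -m handwheel '[[-0.7,3.2,0,0,-1],[-0.7,3.2,0,0,-1],[-0.72,3.3,0,0,-1],[0,0,0.5,0.15,-1],[0,0,0,0,-1],[0,0,0,0,-1],[0,0,0,0,-1]]'; python3 goal.py 475.1 4.3 75 18
```

```text
t: 8.6
eef_pos: [475.0, 4.7, 88.8]
eef_rot: [-0.015, 0.996, 0.086, -0.001]
ft_force: [-0.5, 1.1, 0.7]
grip_width: -0.3
t 8.6 pos [475.    4.7  88.8] yaw 9.83 tilt [-0.005  0.029 -1.   ] F [-0.52  1.12  0.67] w -0.3
turn rad -0.143 shift cm (current axes) [0.   0.08 1.37]
```

```bash
python3 -m handwheel '[[0,0,0.6,0,-1],[0,0,0.6,0,-1],[0,0,0.6,0,-1],[0,0,0,0,-1],[0,0,0,0,-1]]'; python3 -m handwheel '[[0,0,0.4,0,-1],[0,0,0,0,-1],[0,0,0,0,-1]]'
```

```text
t: 9.1
eef_pos: [474.8, 4.8, 70.7]
eef_rot: [-0.015, 0.996, 0.084, -0.002]
ft_force: [-0.6, 0.7, 1.8]
grip_width: 0.0
t: 9.4
eef_pos: [475.2, 4.8, 67.0]
eef_rot: [-0.015, 0.996, 0.084, -0.001]
ft_force: [-0.1, 0.3, 2.5]
grip_width: 0.1
```

```bash
python3 -m handwheel '[[0,0,0.2,0,-1],[0,0,0,0,-1],[0,0,0,0,-1]]'
```

```text
t: 9.7
eef_pos: [475.2, 4.8, 65.0]
eef_rot: [-0.015, 0.996, 0.084, -0.001]
ft_force: [1.3, -0.4, 3.7]
grip_width: 0.3
```

```bash
python3 -m handwheel '[[0,0,0.17,0,-1],[0,0,0,0,-1],[0,0,0,0,-1]]'; python3 -m handwheel '[[0,0,0.05,0,-1],[0,0,0,0,-1],[0,0,0,0,-1]]';python3 -m handwheel '[[0,0,0.05,0,-1],[0,0,0,0,-1],[0,0,0,0,-1]]'
```

```text
t: 10.0
eef_pos: [475.3, 4.8, 63.4]
eef_rot: [-0.015, 0.996, 0.084, -0.001]
ft_force: [1.6, 0.5, 4.6]
grip_width: 0.2
t: 10.3
eef_pos: [475.4, 4.8, 63.2]
eef_rot: [-0.015, 0.996, 0.084, -0.001]
ft_force: [0.2, -0.3, 7.7]
grip_width: 0.1
t: 10.6
eef_pos: [475.4, 4.8, 63.0]
eef_rot: [-0.014, 0.996, 0.084, -0.001]
ft_force: [-1.4, 0.1, 11.1]
grip_width: 0.2
```

On the stop: about 4.5 N when it was reached, then a sharp rise. The middle strip is weak. I hold briefly, lift, and go to the right-hand one.

```bash
python3 -m handwheel '[[0,0,0.03,0,-1],[0,0,0,0,-1],[0,0,0,0,-1],[0,0,0,0,-1]]'; python3 -m handwheel '[[0,0,-0.6,0,-1],[0,0,-0.8,0,-1],[0,0,-1.2,0,-1],[0,0,-0.6,0,-1],[0,0,0,0,-1],[0,0,0,0,-1]]'; python3 goal.py 496.7 -93.5 86 8
```

```text
t: 11.0
eef_pos: [475.4, 4.8, 62.9]
eef_rot: [-0.014, 0.996, 0.084, -0.001]
ft_force: [-1.9, -0.6, 11.9]
grip_width: 0.0
t: 11.6
eef_pos: [475.1, 4.0, 93.7]
eef_rot: [-0.015, 0.996, 0.084, -0.001]
ft_force: [0.2, 1.5, 0.1]
grip_width: -0.1
t 11.6 pos [475.1   4.   93.7] yaw 9.6 tilt [-0.005  0.029 -1.   ] F [0.18 1.49 0.1 ] w -0.1
turn rad 0.028 shift cm (current axes) [0.51 9.99 0.47]
```

```bash
python3 -m handwheel '[[0.2,3.3,0,0,-1],[0.2,3.3,0,0,-1],[0.1,3.4,0,0,-1],[0,0,0.4,0.03,-1],[0,0,0,0,-1],[0,0,0,0,-1],[0,0,0,0,-1]]'; python3 goal.py 496.7 -93.5 71 8
```

```text
t: 12.3
eef_pos: [496.6, -93.1, 86.8]
eef_rot: [-0.015, 0.997, 0.069, -0.002]
ft_force: [-0.4, -0.2, 0.1]
grip_width: 0.3
t 12.3 pos [496.6 -93.1  86.8] yaw 7.97 tilt [-0.005  0.029 -1.   ] F [-0.45 -0.17  0.13] w 0.3
turn rad -0.001 shift cm (current axes) [0.01 0.09 1.58]
```

```bash
python3 -m handwheel '[[0,0,0.6,0,-1],[0,0,0.6,0,-1],[0,0,0.4,0,-1],[0,0,0,0,-1],[0,0,0,0,-1]]'; python3 -m handwheel '[[0,0,0.4,0,-1],[0,0,0,0,-1],[0,0,0,0,-1]]'
```

```text
t: 12.8
eef_pos: [496.7, -93.0, 71.2]
eef_rot: [-0.015, 0.998, 0.069, -0.001]
ft_force: [0.7, 1.8, 4.2]
grip_width: 0.0
t: 13.1
eef_pos: [496.8, -93.0, 67.6]
eef_rot: [-0.015, 0.998, 0.069, -0.001]
ft_force: [-0.4, 0.7, 7.8]
grip_width: 0.1
```

```bash
python3 -m handwheel '[[0,0,0.25,0,-1],[0,0,0,0,-1],[0,0,0,0,-1]]';python3 -m handwheel '[[0,0,0.15,0,-1],[0,0,0,0,-1],[0,0,0,0,-1]]'
```

```text
t: 13.4
eef_pos: [497.0, -93.0, 65.4]
eef_rot: [-0.014, 0.998, 0.069, -0.001]
ft_force: [-1.6, 0.9, 9.4]
grip_width: -0.1
t: 13.7
eef_pos: [497.1, -93.0, 64.1]
eef_rot: [-0.014, 0.998, 0.069, -0.001]
ft_force: [-2.8, 0.8, 9.9]
grip_width: -0.2
```

```bash
python3 -m handwheel '[[0,0,0.08,0,-1],[0,0,0,0,-1],[0,0,0,0,-1]]';python3 -m handwheel '[[0,0,0.05,0,-1],[0,0,0,0,-1],[0,0,0,0,-1]]';python3 -m handwheel '[[0,0,0.05,0,-1],[0,0,0,0,-1],[0,0,0,0,-1]]'
```

```text
t: 14.0
eef_pos: [497.1, -93.0, 63.5]
eef_rot: [-0.014, 0.998, 0.069, -0.001]
ft_force: [-2.4, 0.8, 11.7]
grip_width: 0.2
t: 14.3
eef_pos: [497.1, -93.0, 63.2]
eef_rot: [-0.014, 0.998, 0.069, -0.001]
ft_force: [-2.6, 0.3, 13.1]
grip_width: 0.1
t: 14.6
eef_pos: [497.2, -93.0, 63.0]
eef_rot: [-0.014, 0.998, 0.069, -0.0]
ft_force: [-4.2, 1.4, 14.4]
grip_width: -0.1
```

```bash
python3 -m handwheel '[[0,0,0.06,0,-1],[0,0,0,0,-1],[0,0,0,0,-1],[0,0,0,0,-1],[0,0,0,0,-1]]'; python3 -m handwheel '[[0,0,-0.6,0,-1],[0,0,-0.8,0,-1],[0,0,-1.5,0,-1],[0,0,-3,0,-1],[0,0,-3,0,-1],[0,0,-2,0,-1],[0,0,0,0,-1],[0,0,0,0,-1]]'; python3 goal.py 459 -328 130 8
```

```text
t: 15.1
eef_pos: [497.2, -93.0, 62.8]
eef_rot: [-0.014, 0.998, 0.069, -0.0]
ft_force: [-4.2, 1.1, 18.3]
grip_width: -0.3
t: 15.9
eef_pos: [497.2, -96.1, 169.6]
eef_rot: [-0.014, 0.998, 0.069, -0.001]
ft_force: [-0.0, 0.7, -0.0]
grip_width: -0.1
t 15.9 pos [497.2 -96.1 169.6] yaw 7.88 tilt [-0.005  0.029 -1.   ] F [-0.02  0.71 -0.04] w -0.1
turn rad -0.002 shift cm (current axes) [-6.96 22.55  3.31]
```

The right strip needed about 11.5 N, so it is sound. The middle is the weakest (about 4.5 N). Next is the steel weight, with the jaws partly open so they clear the neighbours.

```bash
python3 -m handwheel '[[-1.4,4.5,0,0,0.3],[-1.4,4.5,0,0,0.3],[-1.4,4.5,0,0,0.3],[-1.4,4.5,0,0,0.3],[-1.4,4.5,0,0,0.3],[0,0,0,0,0.3],[0,0,0,0,0.3],[0,0,0,0,0.3]]'; python3 goal.py 459 -328 120 8
python3 - <<'E'
from h import *
T=None
im=get_image("wrist"); cv2.imwrite("pics/w5.png",im["pixels"])
P=cloud(im)
w=(abs(P[...,0]-459)<40)&(abs(P[...,1]+328)<40)&(P[...,2]>10)&(P[...,2]<70)
m=np.zeros((400,640),np.uint8); m[w]=1
q=P[w]; print(len(q),np.percentile(q,[1,50,99],axis=0).round(1))
for lo,hi in((18,28),(30,62)):
    k=q[(q[:,2]>lo)&(q[:,2]<hi)]; c,r=cv2.minEnclosingCircle(k[:,:2].astype(np.float32)); print(lo,len(k),c,r)
im=get_image("top");P=cloud(im)
cv2.imwrite("pics/t5.png",cv2.resize(im["pixels"][150:270,350:500],None,fx=5,fy=5))
E
```

```text
t: 16.7
eef_pos: [458.5, -327.5, 162.2]
eef_rot: [-0.015, 0.998, 0.069, -0.002]
ft_force: [-0.1, 0.2, 0.1]
grip_width: 55.6
t 16.7 pos [ 458.5 -327.5  162.2] yaw 7.91 tilt [-0.006  0.03  -1.   ] F [-0.13  0.23  0.07] w 55.6
turn rad -0.002 shift cm (current axes) [0.05 0.19 4.21]
1211 [[ 442.5 -345.8   11.7]
 [ 472.2 -325.5   27.8]
 [ 481.8 -307.    63.4]]
18 564 (461.4401550292969, -326.46697998046875) 20.73836898803711
30 353 (461.7181396484375, -326.47344970703125) 15.42529296875
```

View pics/w5.png

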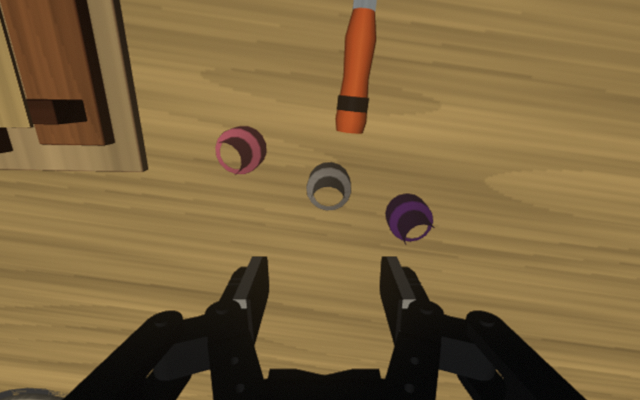

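The wrist view shows grey steel at (328, 186), midway between the jaws, with pink at (240, 150), purple at (410, 217) and the chisel end at (351, 125). Its axis is at about (460.5, -327). I descend.

```bash
python3 -m handwheel '[[0.1,0,3,0,0.3],[0,0,3,0,0.3],[0,0,2,0,0.3],[0,0,0,0,0.3],[0,0,0,0,0.3]]'; python3 goal.py 460.5 -327 33 8
```

```text
t: 17.3
eef_pos: [459.6, -325.2, 83.7]
eef_rot: [-0.015, 0.997, 0.069, -0.001]
ft_force: [0.9, -0.1, 0.4]
grip_width: 55.3
t 17.3 pos [ 459.6 -325.2   83.7] yaw 7.96 tilt [-0.005  0.029 -1.   ] F [ 0.9  -0.14  0.39] w 55.3
turn rad -0.001 shift cm (current axes) [0.07 0.34 5.06]
```

```bash
python3 -m handwheel '[[0.1,0.3,0,0,0.3],[0,0,2,0,0.3],[0,0,2,0,0.3],[0,0,1,0,0.3],[0,0,0,0,0.3],[0,0,0,0,0.3]]'; python3 goal.py 460.5 -326.5 33 8
python3 - <<'E'
from h import *
im=get_image("wrist"); cv2.imwrite("pics/w6.png",im["pixels"])
im=get_image("side"); cv2.imwrite("pics/s6.png",cv2.resize(im["pixels"][240:400,240:440],None,fx=4,fy=3.5))
E
```

```text
t: 17.9
eef_pos: [460.8, -327.7, 34.0]
eef_rot: [-0.014, 0.998, 0.069, -0.001]
ft_force: [-0.2, 0.4, -0.2]
grip_width: 55.5
t 17.9 pos [ 460.8 -327.7   34. ] yaw 7.89 tilt [-0.004  0.028 -1.   ] F [-0.17  0.39 -0.22] w 55.5
turn rad -0.002 shift cm (current axes) [-0.02 -0.12  0.1 ]
```

View pics/w6.png

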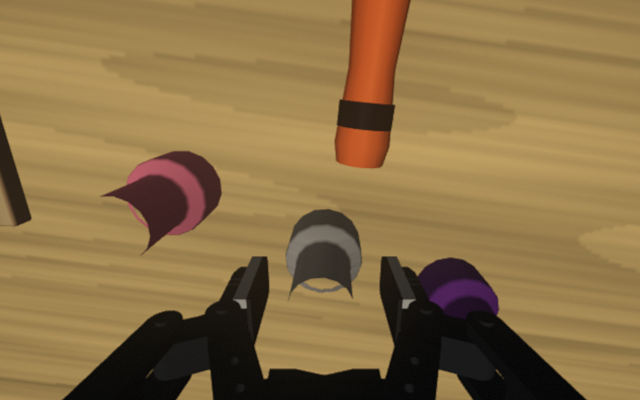

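View pics/s6.png

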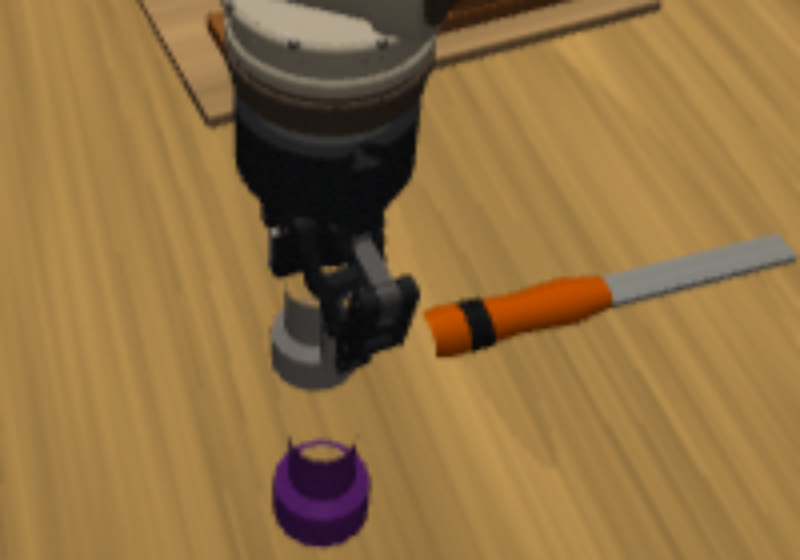

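```bash
python3 - <<'E'
from h import *
s=sense(); im=get_image("wrist"); T=T_of(im); sd=get_image("side")
def pr(im,T,p):
    c=np.linalg.inv(T)@np.r_[p,1]; K=im["intrinsics"]; return (K[0,2]+K[0,0]*c[0]/-c[2]).round(1),(K[1,2]+K[1,1]*(-c[1])/-c[2]).round(1)
for z in (34,53):
    print(z,"wrist axis",pr(im,T,[460.8,-327,z]))
    for y in(-28,0,28): print("   off",y,"wrist",pr(im,T,[460.8,-327.5+y,z]),"side",pr(sd,sd["T"],[460.8,-327.5+y,z]))
P=cloud(sd); w=(abs(P[...,0]-459)<40)&(abs(P[...,1]+328)<24)&(P[...,2]>10)&(P[...,2]<29)
k=P[w];print(len(k),cv2.minEnclosingCircle(k[k[:,2]>20][:,:2].astype(np.float32)))
E
```

```text
34 wrist axis (np.float64(322.6), np.float64(268.8))
   off -28 wrist (np.float64(377.7), np.float64(276.3)) side (np.float64(323.4), np.float64(344.1))
   off 0 wrist (np.float64(323.6), np.float64(269.0)) side (np.float64(319.2), np.float64(331.3))
   off 28 wrist (np.float64(269.1), np.float64(261.6)) side (np.float64(315.2), np.float64(319.3))
53 wrist axis (np.float64(321.3), np.float64(290.4))
   off -28 wrist (np.float64(383.2), np.float64(298.7)) side (np.float64(323.6), np.float64(337.8))
   off 0 wrist (np.float64(322.4), np.float64(290.6)) side (np.float64(319.3), np.float64(325.0))
   off 28 wrist (np.float64(261.2), np.float64(282.3)) side (np.float64(315.3), np.float64(313.0))
130 ((455.92254638671875, -326.602783203125), 20.10911750793457)
```

```bash
python3 - <<'E'
from h import *
sd=get_image("side");P=cloud(sd)
w=(abs(P[...,0]-460)<50)&(P[...,1]<-348)&(P[...,1]>-385)&(P[...,2]>30)&(P[...,2]<60)
k=P[w]; 
for lo in (30,36,42,48,54):
    j=k[(k[:,2]>=lo)&(k[:,2]<lo+6)]
    if len(j): print(lo,len(j),np.percentile(j,[2,50,98],axis=0).round(1).tolist())
w=(abs(P[...,0]-460)<50)&(P[...,1]>-350)&(P[...,1]<-315)&(P[...,2]>12)&(P[...,2]<60)
k=P[w]
for lo in (12,18,24,30,36,42,48,54):
    j=k[(k[:,2]>=lo)&(k[:,2]<lo+6)]
    if len(j): print(lo,len(j),np.percentile(j,[2,50,98],axis=0).round(1).tolist())
cv2.imwrite("pics/s7.png",cv2.resize(sd["pixels"][300:365,290:365],None,fx=9,fy=9,interpolation=cv2.INTER_CUBIC))
E
```

```text
36 3 [[454.0, -361.5, 38.8], [456.3, -361.3, 40.7], [458.1, -356.8, 41.6]]
42 11 [[453.9, -366.7, 42.6], [456.4, -362.0, 45.4], [468.7, -357.4, 47.6]]
48 23 [[453.7, -368.6, 48.4], [461.4, -366.1, 50.8], [473.2, -357.0, 53.5]]
54 17 [[453.7, -370.0, 54.1], [458.6, -364.4, 56.1], [467.0, -356.4, 59.6]]
12 30 [[439.4, -346.4, 12.2], [448.3, -343.1, 15.2], [464.0, -329.3, 17.6]]
18 28 [[439.0, -346.1, 18.3], [444.9, -340.6, 21.7], [457.3, -325.8, 23.9]]
24 65 [[439.9, -345.8, 24.3], [446.1, -335.8, 27.0], [456.5, -316.5, 29.8]]
30 25 [[444.3, -341.8, 30.3], [448.9, -334.2, 31.6], [457.3, -323.1, 35.0]]
36 19 [[446.0, -339.5, 36.3], [450.3, -336.3, 38.8], [457.2, -322.7, 41.2]]
42 18 [[446.1, -339.7, 42.9], [450.0, -336.4, 44.9], [456.4, -322.7, 47.3]]
48 22 [[445.9, -339.6, 48.6], [450.1, -334.7, 51.0], [465.0, -323.7, 53.4]]
54 20 [[446.0, -339.8, 54.3], [451.0, -335.4, 57.7], [469.4, -323.1, 59.9]]
```

View pics/s7.png

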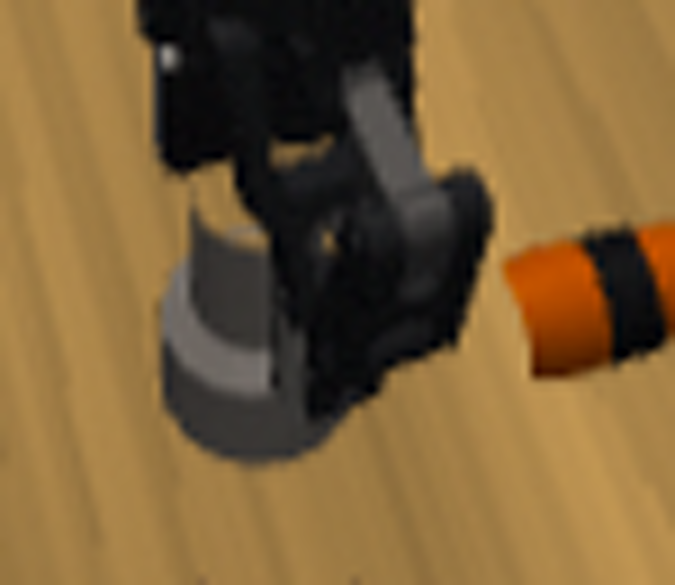

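The side crop shows the near finger about 4 mm beyond the weight's axis, so I nudge back 3 mm, go 3 mm lower, and close gently.

```bash
python3 -m handwheel '[[-0.3,0,0.3,0,0.3],[0,0,0,0,0.3],[0,0,0,0,-1],[0,0,0,0,-1],[0,0,0,0,-1],[0,0,0,0,-1],[0,0,0,0,-1],[0,0,0,0,-1]]' 40; python3 goal.py 460.5 -327 33 8
python3 -m handwheel '[[0,0,-0.5,0,-1],[0,0,-1,0,-1],[0,0,-1.5,0,-1],[0,0,-2,0,-1],[0,0,0,0,-1],[0,0,0,0,-1]]'; python3 goal.py 619 22.7 200 18
python3 - <<'E'
from h import *
im=get_image("wrist"); cv2.imwrite("pics/w8.png",im["pixels"])
im=get_image("side"); cv2.imwrite("pics/s8.png",cv2.resize(im["pixels"][240:400,240:440],None,fx=4,fy=3.5))
E
```

```text
t: 18.95
eef_pos: [457.5, -327.7, 30.1]
eef_rot: [-0.014, 0.998, 0.069, -0.001]
ft_force: [-1.3, 0.6, 4.5]
grip_width: 27.3
t 18.95 pos [ 457.5 -327.7   30.1] yaw 7.89 tilt [-0.005  0.029 -1.   ] F [-1.27  0.58  4.51] w 27.3
turn rad -0.002 shift cm (current axes) [ 0.31 -0.04 -0.29]
t: 19.55
eef_pos: [458.0, -329.4, 80.4]
eef_rot: [-0.014, 0.998, 0.069, -0.001]
ft_force: [-0.1, 0.1, -4.0]
grip_width: 26.6
t 19.55 pos [ 458.  -329.4   80.4] yaw 7.89 tilt [-0.004  0.028 -1.   ] F [-0.1   0.06 -4.04] w 26.6
turn rad -0.177 shift cm (current axes) [ 20.78 -32.99 -11.04]
```

View pics/w8.png

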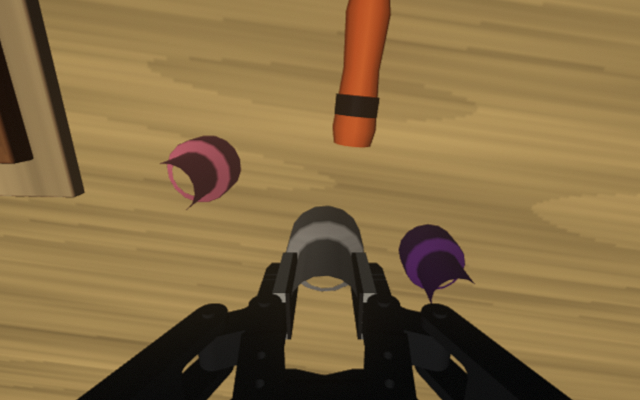

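View pics/s8.png

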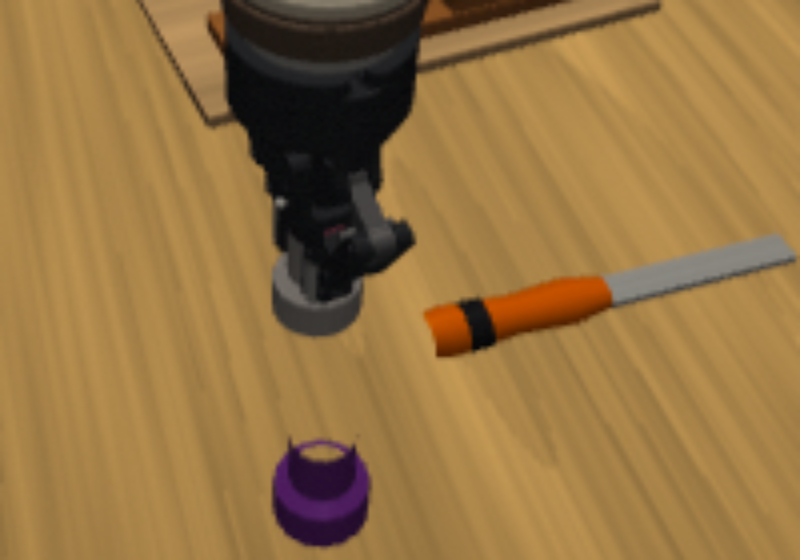

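The weight is held (opening 26.6 mm, about 4 N) and stands level in the jaws. I carry it high over to the middle pad at (619, 23).

```bash
python3 -m handwheel '[[0,0,-4,0,-1],[0,0,-4,0,-1],[1.5,-2.5,-3,0,-1],[2.1,-3.4,0,0,-1],[2.1,-3.4,0,0,-1],[2.1,-3.4,0,0,-1],[2.1,-3.4,0,0,-1],[2.1,-3.4,0,0,-1]]'
python3 -m handwheel '[[2.1,-3.4,0,0,-1],[2.1,-3.4,0,0,-1],[2,-3.3,0,0,-1],[1.5,-2,0,0,-1],[0,0,0,0,-1],[0,0,0,0,-1]]'; python3 goal.py 617 22.5 165 8
```

```text
t: 20.45
eef_pos: [550.4, -121.1, 194.4]
eef_rot: [-0.015, 0.998, 0.069, -0.002]
ft_force: [0.4, -0.5, -2.8]
grip_width: 27.0
t: 21.05
eef_pos: [609.7, 8.0, 197.6]
eef_rot: [-0.015, 0.997, 0.069, -0.003]
ft_force: [-0.5, -0.7, -3.4]
grip_width: 27.1
t 21.05 pos [609.7   8.  197.6] yaw 7.96 tilt [-0.007  0.029 -1.   ] F [-0.47 -0.75 -3.44] w 27.1
turn rad -0.001 shift cm (current axes) [ 0.93 -1.24  3.29]
```

```bash
python3 -m handwheel '[[0.9,-1.2,0,0,-1],[0,0,2,0,-1],[0,0,1.5,0,-1],[0,0,0,0,-1],[0,0,0,0,-1],[0,0,0,0,-1]]'; python3 goal.py 617 22.5 136 8
python3 - <<'E'
from h import *
im=get_image("side"); cv2.imwrite("pics/s9.png",cv2.resize(im["pixels"][120:260,240:440],None,fx=4,fy=4))
P=cloud(im)
# weight's points: base cylinder
w=(P[...,0]>575)&(P[...,0]<665)&(abs(P[...,1]-20)<30)&(P[...,2]>125)&(P[...,2]<165)
k=P[w]
for lo in range(115,165,5):
    j=k[(k[:,2]>=lo)&(k[:,2]<lo+5)]
    if len(j): print(lo,len(j),np.percentile(j,[2,50,98],axis=0).round(1).tolist())
E
```

```text
t: 21.65
eef_pos: [617.5, 21.5, 165.4]
eef_rot: [-0.015, 0.998, 0.069, -0.001]
ft_force: [-0.7, 0.4, -2.4]
grip_width: 27.0
t 21.65 pos [617.5  21.5 165.4] yaw 7.86 tilt [-0.004  0.029 -1.   ] F [-0.7   0.41 -2.35] w 27.0
turn rad -0.003 shift cm (current axes) [-0.03 -0.02  2.94]
135 23 [[599.0, 2.6, 135.9], [616.3, 6.0, 137.8], [635.0, 23.4, 139.8]]
140 27 [[599.0, 2.5, 140.1], [611.4, 5.5, 142.2], [633.1, 19.9, 144.8]]
145 28 [[599.2, 2.4, 145.4], [613.7, 6.3, 147.5], [634.2, 24.4, 149.7]]
150 25 [[598.9, 2.2, 150.3], [611.2, 7.1, 152.1], [636.7, 20.2, 154.7]]
155 34 [[598.8, 1.8, 155.0], [613.1, 8.6, 157.0], [638.6, 28.6, 159.7]]
160 39 [[601.0, 3.3, 160.1], [608.2, 10.9, 162.0], [636.3, 31.3, 164.3]]
```

View pics/s9.png

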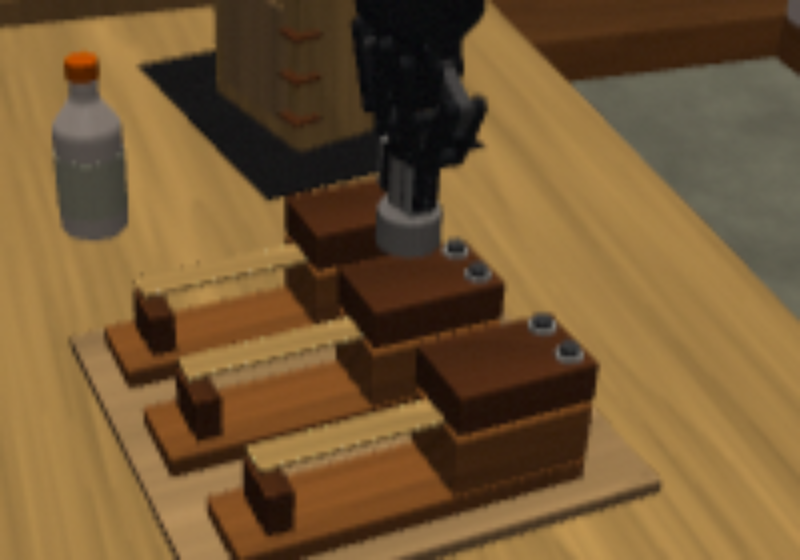

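In the side view the weight hangs over the middle block. The base axis measures (620, 23) with the underside at about 135, as expected. I lower it.

```bash
python3 -m handwheel '[[0,0,1,0,-1],[0,0,1,0,-1],[0,0,0.6,0,-1],[0,0,0,0,-1],[0,0,0,0,-1]]'; python3 -m handwheel '[[0,0,0.2,0,-1],[0,0,0,0,-1],[0,0,0,0,-1]]'; python3 -m handwheel '[[0,0,0.1,0,-1],[0,0,0,0,-1],[0,0,0,0,-1]]'
```

```text
t: 22.2
eef_pos: [616.8, 22.5, 138.0]
eef_rot: [-0.015, 0.998, 0.069, -0.002]
ft_force: [0.1, 0.1, -3.3]
grip_width: 26.9
t: 22.5
eef_pos: [617.1, 22.6, 136.4]
eef_rot: [-0.015, 0.998, 0.069, -0.001]
ft_force: [0.3, 0.1, -4.2]
grip_width: 27.0
t: 22.8
eef_pos: [617.0, 22.6, 135.3]
eef_rot: [-0.015, 0.998, 0.069, -0.001]
ft_force: [0.2, -0.3, -2.5]
grip_width: 27.2
```

```bash
python3 -m handwheel '[[0,0,0.1,0,-1],[0,0,0,0,-1],[0,0,0,0,-1]]'
```

```text
t: 23.1
eef_pos: [617.1, 22.7, 135.2]
eef_rot: [-0.015, 0.998, 0.069, -0.001]
ft_force: [-2.5, 0.4, 6.6]
grip_width: 26.9
```

In contact (+6.6 N). I release, opening only as far as needed, then check.

```bash
python3 -m handwheel '[[0,0,0,0,-0.2],[0,0,0,0,0],[0,0,0,0,0.2],[0,0,0,0,0.4],[0,0,0,0,0.4],[0,0,0,0,0.4]]'; python3 -m handwheel '[[0,0,-1,0,0.4],[0,0,-2,0,0.4],[0,0,-3,0,0.4],[0,0,-4,0,0.4],[0,0,-3,0,0.4],[0,0,0,0,0.4]]'
python3 -m handwheel '[[-3,0,-2,0,0.4],[-4,0,0,0,0.4],[-4,0,0,0,0.4],[-4,0,0,0,0.4],[-4,0,0,0,0.4],[0,0,0,0,0.4],[0,0,0,0,0.4]]'
python3 - <<'E'
from h import *
im=get_image("side"); cv2.imwrite("pics/s10.png",cv2.resize(im["pixels"][120:260,240:440],None,fx=4,fy=4))
for n in("side","top"):
    im=get_image(n);P=cloud(im)
    w=(P[...,0]>575)&(P[...,0]<665)&(abs(P[...,1]-22)<32)&(P[...,2]>115)&(P[...,2]<175)
    k=P[w]
    for lo in range(115,175,10):
        j=k[(k[:,2]>=lo)&(k[:,2]<lo+10)]
        if len(j): print(n,lo,len(j),np.percentile(j,[1,99],axis=0).round(1).tolist())
cv2.imwrite("pics/t10.png",cv2.resize(im["pixels"][110:260,160:460],None,fx=2.6,fy=2.6))
for n,z in {"glue_center":75,"chisel_mid":14}.items():
    for d in mark_of(n,im)[:1]: print(n,round(d["p"],2),np.round(d["at"],1),atz(im,d["at"],z).round(1))
s=sense();print(s["t"],s["eef_pos"],s["ft_force"])
E
```

```text
t: 23.7
eef_pos: [616.9, 22.6, 134.1]
eef_rot: [-0.015, 0.998, 0.069, -0.002]
ft_force: [0.2, 0.3, -0.0]
grip_width: 59.8
t: 24.3
eef_pos: [618.6, 18.8, 269.9]
eef_rot: [-0.014, 0.998, 0.069, 0.002]
ft_force: [-0.3, 0.3, 0.6]
grip_width: 59.6
t: 25.0
eef_pos: [429.2, -7.9, 285.1]
eef_rot: [-0.014, 0.998, 0.069, -0.001]
ft_force: [0.6, 0.0, 0.7]
grip_width: 60.0
side 115 57 [[598.3, 1.9, 115.2], [633.8, 28.6, 124.8]]
side 125 82 [[598.8, 2.0, 125.1], [638.2, 32.2, 134.7]]
side 135 41 [[605.4, 8.9, 136.0], [628.9, 27.4, 144.8]]
side 145 36 [[605.2, 9.8, 146.0], [628.5, 29.6, 154.4]]
side 155 34 [[605.1, 9.6, 155.9], [632.4, 22.6, 164.6]]
side 165 18 [[605.6, 9.3, 165.1], [630.7, 22.3, 169.7]]
top 115 17 [[597.9, 1.3, 115.3], [651.0, 47.1, 124.7]]
top 125 126 [[599.4, 1.3, 125.9], [638.1, 41.0, 134.6]]
top 135 10 [[604.6, 7.7, 135.2], [614.8, 26.3, 143.9]]
top 145 3 [[605.5, 12.0, 147.5], [608.6, 28.0, 153.6]]
top 155 10 [[604.3, 8.9, 155.4], [613.1, 31.6, 163.1]]
top 165 1 [[605.7, 15.6, 168.1], [605.7, 15.6, 168.1]]
glue_center 0.56 [235.2 179.1] [452.4 316.6  75. ]
chisel_mid 0.77 [172.7 433.1] [ 598.5 -334.7   14. ]
25.25 [430.21886359  -7.68214071 283.8433535 ] [ 0.01993154 -0.68318991 -0.15794728]
```

View pics/s10.png

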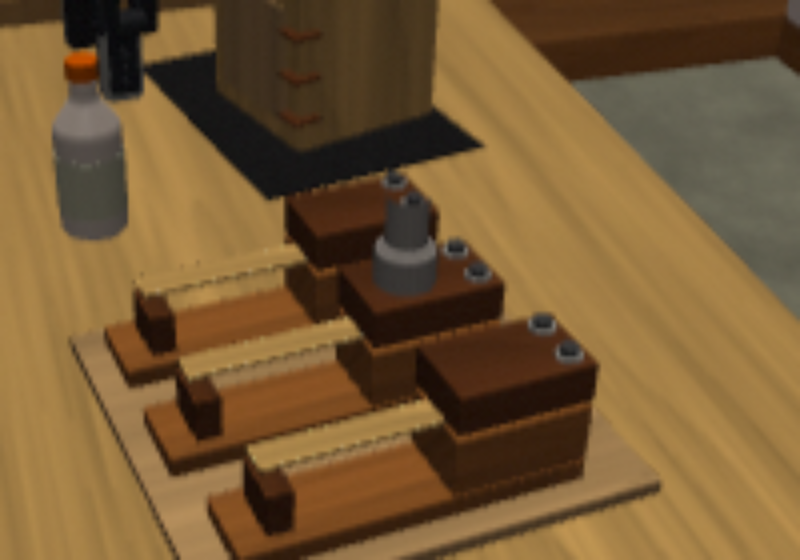

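View pics/t10.png

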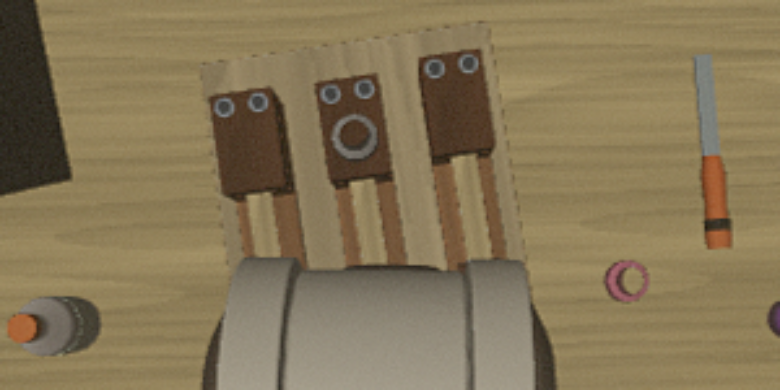

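The side view shows the weight upright on the middle block at (405, 250). The top view puts it at (355, 135), with its axis at about (619, 22), clear of the bolts. The bottle cap (168, 236) and the chisel end (436, 205) are at their starting pixels, and the strips are level. Handing in.

```bash
python3 -c "
from workcell import *
print(sense()['t'],job_done())"
```

```text
the job is handed in; nothing more can be done
25.25 None
```

I pressed the three strips from left to right, each to its stop, and held each one before letting it spring back. The force at the stop was about 11.5 N for the left strip, 4.5 N for the middle and 11.5 N for the right, so the middle strip is the weak one. The highest force I read at the wrist during pressing was about 18 N, against the 40 N limit on the strips. I then stood the bare-steel (grey) weight on the middle clamp block, released it, and handed in at t ≈ 25 s.

**Last checks:**
- **Weight:** it stands upright with its axis at about (619, 22) mm. The pad centre measured (619, 23), so it is within about 2 mm. The gripper is well clear and its force reading is near zero.
- **Strips:** they look level again in the side view.
- **Bottle and chisel:** the network's positions for them disagreed with the first picture by 10–14 mm. Their pixels in the top view are unchanged to within a pixel or so, so I take that as network noise.

**One hitch:** on the first approach the last joint reached its range limit. That left the tool tilted about 0.03 rad for the rest of the job, which showed no effect on the pressing or the placing.

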